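Fill the empty cells of the paint-bottle crate

ROBOT

A 6-joint arm with a two-finger parallel gripper is mounted at the origin on a cart in front of the work surface, level with it; the furniture and walls round the work are solid. World frame = base frame: x ahead of the robot, y to its left, z up, the work surface at z = 0. Lengths are in mm, angles in rad, forces in N, time in s.
With the tool pointing down it reaches from about 400 to 925 mm from the base axis. Payload 12.5 kg.
Tool frame: the origin (TCP) lies on the mounting face of the last link; the fingertips stand 190 mm ahead of it and the grasp point (between the pads) lies 171 mm ahead of it (env.grasp_offset is the distance from the TCP to the grasp point, in mm); z points along the fingers, y is the direction in which the jaws open and shut (so a half turn about z gives the same grasp; the last joint's range is limited). The gripper opens to 95 mm and grips with 3 to 60 N. Pads are 20 mm wide; open, the fingers measure 119 mm over their backs; the gripper's body (75 mm by 180 mm) begins 59 mm behind the grasp point.
Start: joints at [1.18, 0.491, 1.559, -0, 1.092, -0.106], TCP at [175.579, 599.831, 404.761] pointing down, gripper open.
Joint ranges: [-3.1, 3.1], [-0.84, 2.19], [0.05, 2.79], [-1.13, 4.28], [0.06, 2.93], [-2.69, 2.69]. Speed limits (rad/s): [2.22, 2.22, 2.79, 3.14, 3.14, 3.14].

INTERFACE

Orientations are given as [roll, pitch, yaw] about the fixed x, y, z axes, in that order (R = Rz(yaw) Ry(pitch) Rx(roll)).
In Python, from cell import env, viewer gives the robot as it stands.
- The arm moves only by the tool play_rows, never from a script. Its argument "increments" is a list of rows, each an object of numbers: "dx", "dy", "dz": the shift along the tool's x, y, z in mm; "rx", "ry", "rz": the turn, a rotation vector about the tool's x, y, z in units of 6 degrees (1.0 is 6 degrees). A call has 1 to 8 rows; each row is the pose to reach, as a shift and turn from the pose measured when the call began, along the tool's axes at that moment; what a row does not reach only later rows make up. A row lasts 1/12 s, in which the tool goes at most 41.7 mm and 7.16 degrees, less where a joint would pass 70% of its speed; a pose out of reach is approached as far as the arm can. A call with a gripper value outside its range is refused whole. "fingers" is the opening, from 0 (shut) to 1 (fully open), set as the call begins (left out, the last holds). The fingers move at their own pace and stop on an object; the grip force is fixed at half the most. Time passes only in rows, so rows that repeat a pose let the fingers close. It gives the time, the measured TCP pose, the force and the opening at its end, in the units of the state.
- env.state(): the state, without advancing time (a new reading comes with each control period).
- viewer.read_camera(name): name is "scene" or "side" or "wrist"; returns a dict with "image" (384x512x3 uint8, red, green, blue), "fx", "fy", "cx", "cy" (pixels), "k1" (the pictures are not rectified: a ray, as slopes to the right and down, at radius r is drawn at 1 + k1 r^2 times it, then the intrinsics apply), "rvec" (rotation vector, rad) and "tvec" (3), from world to camera coordinates, as OpenCV has them. Camera axes: x right, y down, z forward; pixel columns grow to the right and rows downward; lengths in mm; the calibration is good to about 2 mm. A picture is of the moment at which its call begins. There is no depth.
- env.job_done(): hands the job in, once; it reports no verdict.
The state is a dict: "t": time; "joints": joint angles; "qvel": joint speeds; "tau": joint torques, N m; "eef_pos": TCP position; "tcp_rot": TCP orientation; "ft_force": force on the tool from outside, world axes, zero at the start; "moment": the same for the moment, N m; "opening": opening from 0.0 (shut) to 1.0 (fully open).
Only numpy, scipy, OpenCV 4.12 (cv2) and the standard library are available. Lean on these libraries where they do the work, as an engineer would, in place of code of your own. Each camera call takes 0.05 s, during which the arm holds its last target.

TASK

The black crate with the six-cell plywood insert is partly filled with marking-paint bottles. Put the two matching bottles that stand on the bench into its two empty cells, one in each, upright and right down on the cell floor, without tipping them over on the way.

Things in the scene. Friction and masses are not known exactly. Their poses are not given: they have to be found in the camera images.
- bottle_a: a marking-paint bottle standing loose on the bench: upright cylinder 41 mm in diameter, 114 mm high, dark body, ribbed clear-white cap of the same width, about 0.13 kg. Its twin and the four in the crate are identical. Origin at the centre of its underside, z up along the bottle. Grip it across its diameter at any height up to 100 mm
- bottle_b: the other loose marking-paint bottle, identical to bottle_a, with the same origin and axes. Between the loose bottles and the crate stands a fixed black welding helmet, 230 mm high (about x 0.30 to 0.54 m, y -0.14 to 0.07 m in the robot base frame): lift bottles over it
- cell_a: round dark pad: floor of one empty cell of a fixed black crate (232 x 182 mm, rim 96 mm over the bench; plywood insert with 3 x 2 cells, 4 hold bottles). Origin: centre of the cell floor, 48 mm over the bench; crate rim 48 mm and plywood cover 41 mm above it. Opening 61 mm in x, 64 mm in y. x along the crate's long side, z up
- cell_b: floor of the other empty cell of the same crate, with the same sizes, origin and axes as cell_a. Cell centres are 66.5 mm apart in x (3 cells) and 75 mm in y (2 cells), so fingers that close along y have more room (34 mm) between neighbouring bottles, whose tops stand 114 mm above the cell floors
Things that resemble listed ones, but are neither listed nor needed, are in the scene too. What is shaped like the bottle_a but blue or red is not meant.

How it is judged (in metres and radians):
At the end, for the whole second after the job is handed in: The two loose bottles stand in the two empty cells, one in each (either way round): within 20 mm of the cell's centre, underside within 6 mm of the cell floor, upright within 10 degrees (0.17 rad), at rest (angle between each of bottle_a, bottle_b's own z axis and vertical below 0.17 rad and linear speed of each of bottle_a, bottle_b below 0.02 m/s and ((horizontal distance between bottle_a and cell_a below 0.02 m and z of bottle_a in the frame of cell_a between -0.006 and 0.006 m and horizontal distance between bottle_b and cell_b below 0.02 m and z of bottle_b in the frame of cell_b between -0.006 and 0.006 m) or (horizontal distance between bottle_a and cell_b below 0.02 m and z of bottle_a in the frame of cell_b between -0.006 and 0.006 m and horizontal distance between bottle_b and cell_a below 0.02 m and z of bottle_b in the frame of cell_a between -0.006 and 0.006 m))); the robot touches nothing.
It fails at once if a loose bottle is tipped over (more than 45 degrees) (angle between any of bottle_a, bottle_b's own z axis and vertical above 0.785 rad).
It also fails if it takes over 64 s, if anything falls off the work surface, if the arm or the gripper's body presses on something with over 40 N, if the wrist force passes 120 N, or if a joint passes its speed limit or range.

## Working session

There is one attempt and no reset: what is moved stays moved. The work goes in short steps, Python scripts to look and compute and a tool call to move; the robot and the scene stay as the last step left them, time stands still between calls to the robot, and variables do not carry over. Pictures are saved under pics/ and viewed, and the job is handed in when it is done.

Besides the shell and the picture viewer there is one more tool, called after "Call:" in YAML: its name, and indented under it one key for each argument. play_rows: Moves the arm, as the interface text tells. Its arguments: {"type":"object","properties":{"increments":{"type":"array","items":{"type":"object","properties":{"dx":{"type":"number"},"dy":{"type":"number"},"dz":{"type":"number"},"rx":{"type":"number"},"ry":{"type":"number"},"rz":{"type":"number"}}}},"fingers":{"type":"number"}},"required":["increments"]}

```bash
ls; mkdir -p pics; python3 - <<'E'
from cell import env, viewer
import cv2
print(env.state())
for n in ["scene","side","wrist"]:
    c=viewer.read_camera(n)
    cv2.imwrite(f"pics/{n}0.png",c["image"][:,:,::-1])
    print(n,{k:v for k,v in c.items() if k!="image"})
E
```

```text
pics
{'t': 0.0, 'joints': array([ 1.18039215e+00,  4.91567782e-01,  1.55947403e+00,  2.67268074e-05,
        1.09172335e+00, -1.05571788e-01]), 'qvel': array([ 1.33054763e-03, -2.84237459e-03,  7.41288898e-05, -1.30277905e-03,
        1.16632492e-03,  1.03005166e-03]), 'tau': array([-2.64841423e-03, -6.12636995e+01, -2.58177119e+01,  6.91050896e-02,
        4.82493080e-02, -1.24363296e-04]), 'eef_pos': array([175.56673845, 599.79212716, 404.14805387]), 'tcp_rot': array([-3.14042917e+00, -1.47125977e-04,  2.85674785e+00]), 'ft_force': array([ 0.02862406, -0.51406517,  0.99631682]), 'moment': array([ 0.0078226 ,  0.00400079, -0.04313398]), 'opening': 1.0022970908482185}
scene {'fx': 395.4629259897172, 'fy': 395.4629259897172, 'cx': 247.77514994567716, 'cy': 193.10678310622095, 'k1': -0.02819354398746597, 'rvec': array([ 2.28024137, -0.99096786,  0.38149476]), 'tvec': array([-305.61684878,  318.87139421,  859.39525163])}
side {'fx': 404.1754076262634, 'fy': 404.1754076262634, 'cx': 256.82682507403257, 'cy': 190.2752094232574, 'k1': -0.0757617938105702, 'rvec': array([ 0.4402317 , -2.83349044,  0.9753405 ]), 'tvec': array([430.86151232, 138.77815191, 958.90541446])}
wrist {'fx': 324.87845813006754, 'fy': 324.87845813006754, 'cx': 255.71180880549673, 'cy': 180.528706893376, 'k1': -0.05741799065887985, 'rvec': array([-2.35294198, -1.76288076, -0.21019236]), 'tvec': array([-624.68489675,  -26.17924072,  390.93055311])}
```

View pics/scene0.png

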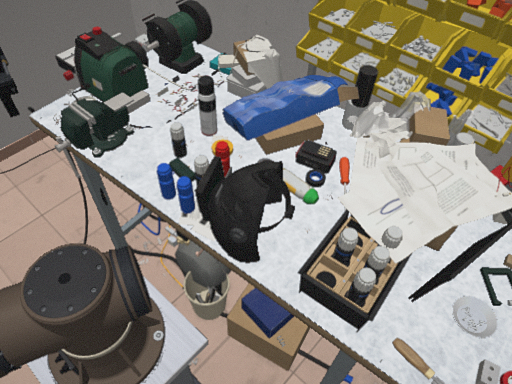

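View pics/side0.png

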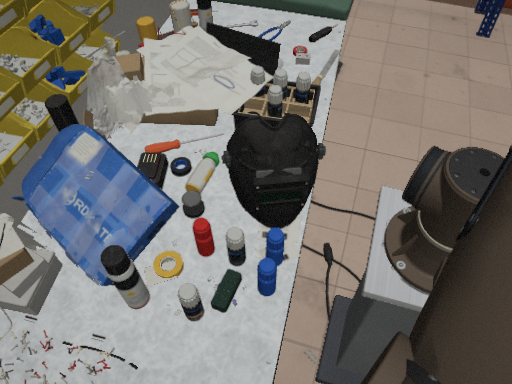

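View pics/wrist0.png

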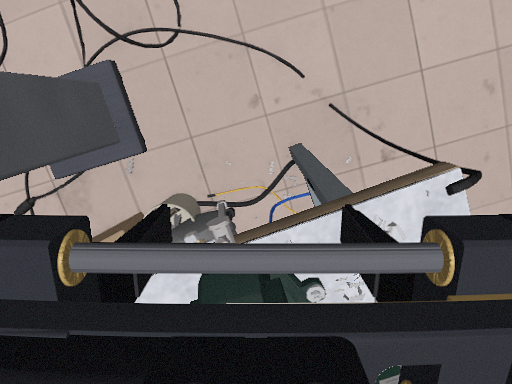

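Candidates with white cap and dark body: side (236,245), (191,302), which are scene (202,167) and (178,140). The blue and red ones are excluded. There is also a grey-black item at side (193,204). I'll confirm in enlarged crops.

```bash
python3 - <<'E'
import cv2,numpy as np
s=cv2.imread("pics/scene0.png");d=cv2.imread("pics/side0.png")
a=cv2.resize(s[200:330,290:420],(520,520),interpolation=cv2.INTER_CUBIC)
cv2.imwrite("pics/c1.png",a)
b=cv2.resize(s[110:220,150:250],(400,440),interpolation=cv2.INTER_CUBIC)
c=cv2.resize(d[200:330,165:265],(338,440),interpolation=cv2.INTER_CUBIC)
cv2.imwrite("pics/c2.png",np.hstack([b,c]))
cv2.imwrite("pics/c3.png",cv2.resize(d[60:130,225:335],(770,490),interpolation=cv2.INTER_CUBIC))
E
```

```text
(no output)
```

View pics/c1.png

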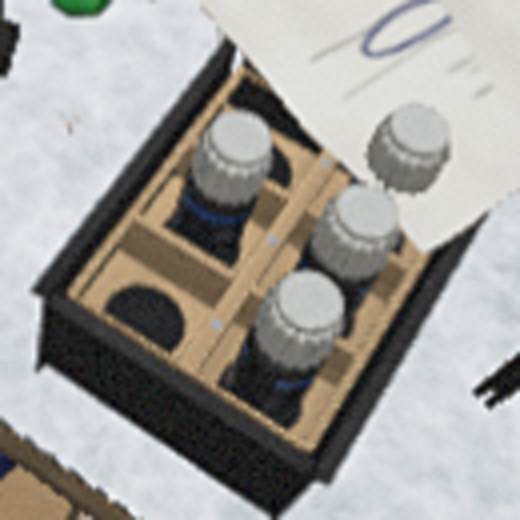

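View pics/c2.png

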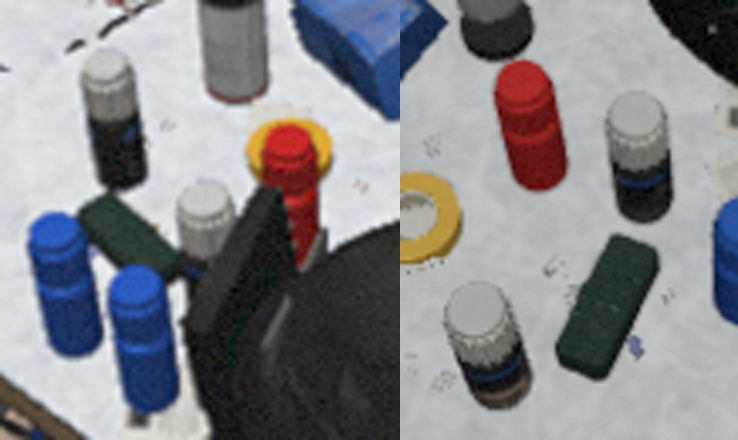

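View pics/c3.png

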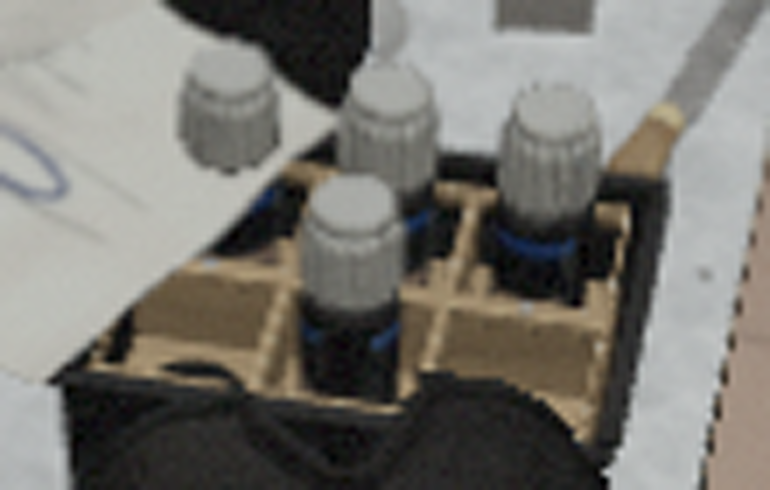

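The crops confirm the loose bottles: white ribbed cap on a dark body with a blue band. The empty cells are in the crate's left row (scene (326,280) near, and the far one at about (357,230), under the paper's corner), either side of the single bottle at (350,234). Next I triangulate the cap tops.

```bash
cat > h.py <<'E'
import cv2,numpy as np
from cell import env,viewer
def ray(c,uv):
    K=np.array([[c["fx"],0,c["cx"]],[0,c["fy"],c["cy"]],[0,0,1.]])
    # distortion: x_d = x*(1+k1 r^2)
    p=cv2.undistortPoints(np.array([[uv]],float),K,np.array([c["k1"],0,0,0.]))[0,0]
    R=cv2.Rodrigues(np.array(c["rvec"],float))[0]
    o=-R.T@c["tvec"]; d=R.T@np.array([p[0],p[1],1]); return o,d/np.linalg.norm(d)
def plane(c,uv,z):
    o,d=ray(c,uv); return o+d*(z-o[2])/d[2]
def tri(rs):
    A=sum(np.eye(3)-np.outer(d,d) for o,d in rs); b=sum((np.eye(3)-np.outer(d,d))@o for o,d in rs)
    return np.linalg.solve(A,b)
def proj(c,P):
    K=np.array([[c["fx"],0,c["cx"]],[0,c["fy"],c["cy"]],[0,0,1.]])
    return cv2.projectPoints(np.array(P,float).reshape(-1,3),np.array(c["rvec"],float),np.array(c["tvec"],float),K,np.array([c["k1"],0,0,0.]))[0][:,0]
E
python3 - <<'E'
from h import *
np.set_printoptions(precision=1,suppress=True)
a=viewer.read_camera("scene");b=viewer.read_camera("side")
P=dict(A=((177,127.5),(187.8,291),114),B=((201.7,159.5),(235.1,233.1),114),r1m=((350.2,234.2),(275.3,88.3),162),r2n=((367.5,274.2),(304.3,75),162),r2m=((381.5,252.7),(280.7,72.9),162),r2f=((395,232.5),(257.9,70),162))
for k,(u,v,z) in P.items():
    print(k,plane(a,u,z)[:2],plane(b,v,z)[:2],tri([ray(a,u),ray(b,v)]))
print("near cell cover", plane(a,(290+145/4,200+318/4),89)[:2])
E
```

```text
A [484.8 310.6] [488.2 321.6] [490.6 318.6 105.7]
B [445.5 164.9] [445.2 169.3] [446.7 167.3 110.9]
r1m [ 481.9 -268.6] [ 484.4 -265.9] [ 484.4 -268.2  159.6]
r2n [ 424.2 -347.9] [ 423.8 -346.9] [ 424.1 -347.8  161.6]
r2m [ 487.8 -342.7] [ 489.2 -336.8] [ 490.6 -342.2  158. ]
r2f [ 553.1 -338. ] [ 554.5 -331. ] [ 556.7 -337.4  157.4]
near cell cover [ 397.4 -280.8]
```

```bash
python3 - <<'E'
from h import *
np.set_printoptions(precision=1,suppress=True)
a=viewer.read_camera("scene");b=viewer.read_camera("side")
# draw predicted outlines of the cap top circle & base circle for A/B for check
t=np.linspace(0,2*np.pi,40)
def circ(x,y,z): return np.c_[x+20.5*np.cos(t),y+20.5*np.sin(t),z+0*t]
def draw(c,org,size,s,ps):
    im=c["image"][org[1]:org[1]+size[1],org[0]:org[0]+size[0],::-1].copy()
    im=cv2.resize(im,None,fx=s,fy=s,interpolation=cv2.INTER_CUBIC)
    for (x,y) in ps:
        for z in (0,114):
            q=(proj(c,circ(x,y,z))-org+.5)*s
            cv2.polylines(im,[q.astype(np.int32)],True,(0,255,0) if z else (0,0,255),1)
    return im
ps=[(487,316),(446,167)]
cv2.imwrite("pics/d1.png",np.hstack([draw(a,(155,115),(70,80),6,ps)[:480,:390],draw(b,(170,220),(80,100),5,ps)[:480]]))
Q=dict(blue1=((275,231),114,'b'),blue2=((267,264),114,'b'),red=((202,224),114,'b'),canTop=((207,80),190,'a'),canBase=((208,130),0,'a'),canBaseS=((137,302),0,'b'),green=((227,290),20,'b'),
 blue1s=((185,180),114,'a'),blue2s=((165,168),114,'a'))
for k,(u,z,w) in Q.items(): print(k,plane(a if w=='a' else b,u,z)[:2])
E
```

```text
blue1 [365.8 138.8]
blue2 [359.1 219. ]
red [521.6 169.2]
canTop [632.3 334.3]
canBase [624.3 337.7]
canBaseS [622.3 339.4]
green [437.5 258.7]
blue1s [366.1 142.1]
blue2s [358.1 211.5]
```

View pics/d1.png

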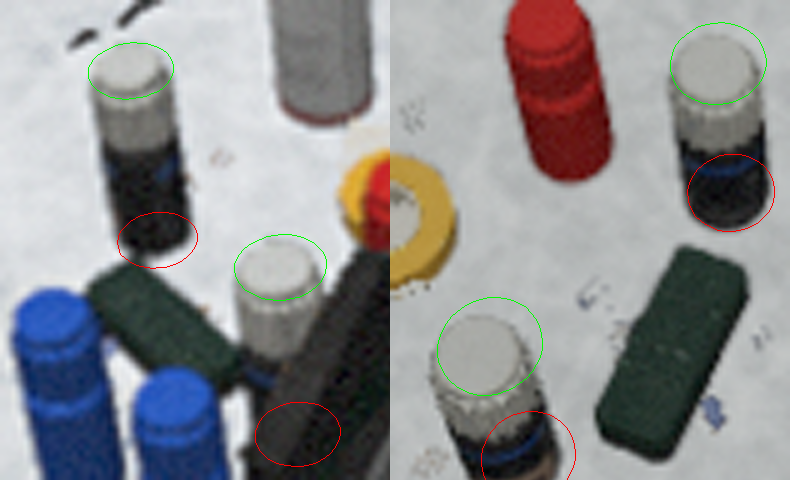

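```bash
cat >> h.py <<'E'
from scipy.spatial.transform import Rotation as Ro
def togo(x,y,z,jaw,s=None):
    """grasp point target (mm), jaw axis angle in deg -> shift in tool axes, rotvec units of 6deg"""
    s=s or env.state(); R=Ro.from_euler('xyz',s['tcp_rot'])
    a=np.radians(jaw); yv=np.array([np.cos(a),np.sin(a),0]); zv=np.array([0,0,-1.])
    best=None
    for sg in (1,-1):
        T=Ro.from_matrix(np.c_[np.cross(sg*yv,zv),sg*yv,zv]); rv=(R.inv()*T).as_rotvec()
        if best is None or np.linalg.norm(rv)<np.linalg.norm(best): best=rv
    d=R.inv().apply(np.array([x,y,z+171.])-s['eef_pos'])
    print("shift",np.round(d,1),"turn",np.round(np.degrees(best)/6,2),"t",round(s['t'],2),"pos",np.round(s['eef_pos'],1),'j',np.round(s['joints'],2),'open',round(s['opening'],3))
E
python3 - <<'E'
from h import *
togo(489,319,234,94.3)
E
```

```text
shift [-3.797e+02 -1.815e+02 -3.000e-01] turn [-0.   -0.   -3.44] t 0.35 pos [175.6 599.8 404.6] j [ 1.18  0.49  1.56 -0.    1.09 -0.11] open 1.0
```

Call:
play_rows:
  increments:
    - {"dx": -38,"dy": -18,"rz": -0.5}
    - {"dx": -76,"dy": -36,"rz": -1}
    - {"dx": -114,"dy": -54,"rz": -1.5}
    - {"dx": -152,"dy": -73,"rz": -2}
    - {"dx": -190,"dy": -91,"rz": -2.5}
    - {"dx": -228,"dy": -109,"rz": -3}
    - {"dx": -265,"dy": -127,"rz": -3.44}
    - {"dx": -290,"dy": -139,"rz": -3.44}
  fingers: 1

```text
invalid input
```

```bash
python3 - <<'E'
from h import *
togo(489,319,234,94.3)
c=viewer.read_camera("wrist"); cv2.imwrite("pics/w1.png",c["image"][:,:,::-1])
print(proj(c,[[489,319,114],[489,319,0],[446,168,114],[446,168,0]]))
E
```

```text
shift [-3.797e+02 -1.815e+02 -3.000e-01] turn [-0.   -0.   -3.44] t 0.35 pos [175.6 599.8 404.6] j [ 1.18  0.49  1.56 -0.    1.09 -0.11] open 1.0
[[107.58594061 482.18317417]
 [137.68032771 403.4669739 ]
 [ -9.89377051 471.47671782]
 [ 40.41397604 399.20883001]]
```

View pics/w1.png

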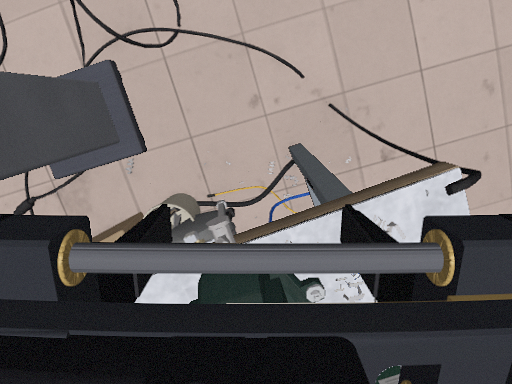

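Call:
play_rows:
  increments:
    - {"dx": -38,"dy": -18,"dz": 0,"rx": 0,"ry": 0,"rz": -0.5}
    - {"dx": -76,"dy": -36,"dz": 0,"rx": 0,"ry": 0,"rz": -1}
    - {"dx": -114,"dy": -54,"dz": 0,"rx": 0,"ry": 0,"rz": -1.5}
    - {"dx": -152,"dy": -73,"dz": 0,"rx": 0,"ry": 0,"rz": -2}
    - {"dx": -190,"dy": -91,"dz": 0,"rx": 0,"ry": 0,"rz": -2.5}
    - {"dx": -228,"dy": -109,"dz": 0,"rx": 0,"ry": 0,"rz": -3}
    - {"dx": -265,"dy": -127,"dz": 0,"rx": 0,"ry": 0,"rz": -3.44}
    - {"dx": -290,"dy": -139,"dz": 0,"rx": 0,"ry": 0,"rz": -3.44}
  fingers: 1.0

```text
t: 1.07
eef_pos: [416.8, 382.7, 404.8]
tcp_rot: [-3.141, 0.0, -3.064]
ft_force: [-0.8, -0.9, -0.2]
opening: 1.001
```

```bash
python3 - <<'E'
from h import *
togo(489,319,234,94.3)
c=viewer.read_camera("wrist"); cv2.imwrite("pics/w2.png",c["image"][:,:,::-1])
print(proj(c,[[489,319,114],[489,319,0],[446,168,114],[446,168,0]]))
E
```

```text
shift [-67.1 -69.1  -0.1] turn [-0.    0.    0.02] t 1.07 pos [416.8 382.7 404.8] j [ 0.63  0.41  1.71 -0.    1.03 -1.02] open 1.001
[[179.58962128 252.55862075]
 [200.26599892 211.40852793]
 [ 14.74953182 194.84998565]
 [ 79.79140647 168.92269584]]
```

View pics/w2.png

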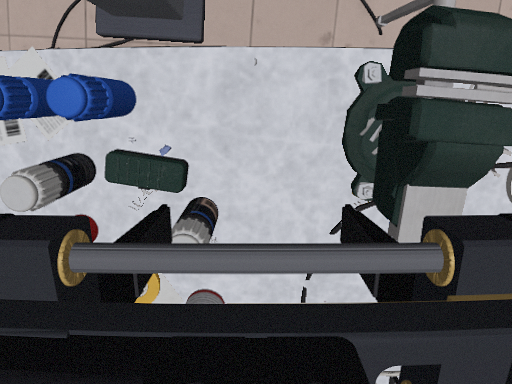

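Wrist view: A's base is at about (203,211) and B's cap at (17,192), both within 3 px of prediction. Moving over A (about 489,321), then descending.

```bash
python3 - <<'E'
from h import *
togo(489,321,85,94.3)
E
```

```text
shift [-64.8 -64.5 148.9] turn [-0.01  0.01 -0.02] t 1.12 pos [419.4 380.7 404.7] j [ 0.62  0.41  1.71 -0.    1.03 -1.02] open 0.997
```

Call:
play_rows:
  increments:
    - {"dx": -25,"dy": -25,"dz": 0,"rx": 0,"ry": 0,"rz": 0}
    - {"dx": -50,"dy": -50,"dz": 0,"rx": 0,"ry": 0,"rz": 0}
    - {"dx": -65,"dy": -65,"dz": 0,"rx": 0,"ry": 0,"rz": 0}
    - {"dx": -65,"dy": -65,"dz": 0,"rx": 0,"ry": 0,"rz": 0}
    - {"dx": -65,"dy": -65,"dz": 25,"rx": 0,"ry": 0,"rz": 0}
    - {"dx": -65,"dy": -65,"dz": 55,"rx": 0,"ry": 0,"rz": 0}
    - {"dx": -65,"dy": -65,"dz": 75,"rx": 0,"ry": 0,"rz": 0}
    - {"dx": -65,"dy": -65,"dz": 75,"rx": 0,"ry": 0,"rz": 0}
  fingers: 1.0

```text
t: 1.78
eef_pos: [488.2, 320.6, 326.4]
tcp_rot: [-3.139, -0.004, -3.068]
ft_force: [-0.2, -0.3, -0.2]
opening: 1.001
```

```bash
python3 - <<'E'
from h import *
togo(489,321,85,94.3)
c=viewer.read_camera("wrist"); a=viewer.read_camera("side")
cv2.imwrite("pics/w3.png",np.hstack([cv2.resize(c["image"],(400,300)),cv2.resize(a["image"][200:350,100:300],(400,300))])[:,:,::-1])
togo(489,321,85,94.3)
E
```

```text
shift [-1.1  0.5 70.3] turn [-0.03 -0.04 -0.02] t 1.78 pos [488.2 320.6 326.4] j [ 0.47  0.52  1.74 -0.    0.88 -1.17] open 1.001
shift [ 0.   0.  74.1] turn [-0.01  0.01 -0.01] t 1.88 pos [489.  321.  330.1] j [ 0.47  0.52  1.74 -0.    0.88 -1.18] open 0.999
```

View pics/w3.png

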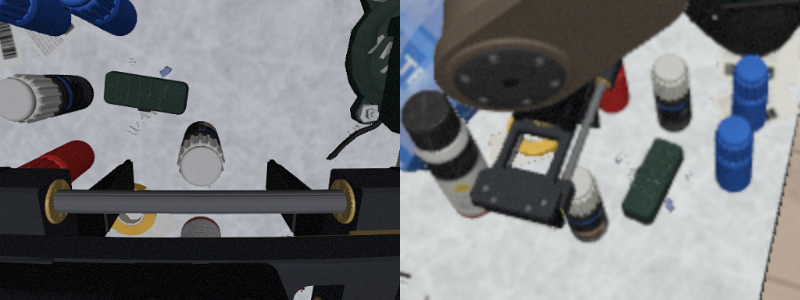

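```bash
python3 - <<'E'
from h import *
c=viewer.read_camera("wrist")
im=c["image"][120:300,170:350,::-1]
cv2.imwrite("pics/w4.png",cv2.resize(im,(720,720)[:2],interpolation=cv2.INTER_CUBIC)[:600])
for uv in [(258,213),(256,211)]: print(plane(c,uv,114))
print(proj(c,[[489,321,114],[489,321,0]]))
E
```

```text
[491.09937292 323.10791963 114.        ]
[489.85153955 321.73707863 114.        ]
[[254.94258856 209.653243  ]
 [255.48730993 171.64800802]]
```

View pics/w4.png

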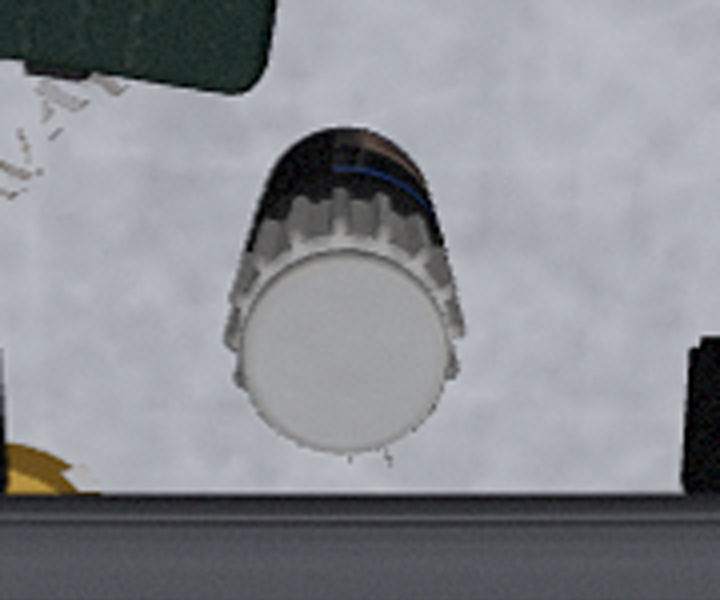

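Cap centre is at wrist (257,208), about (488,322), so the tool is centred over bottle A. Descending to grasp height 85 and closing.

Call:
play_rows:
  increments:
    - {"dx": 0,"dy": 0,"dz": 25,"rx": 0,"ry": 0,"rz": 0}
    - {"dx": 0,"dy": 1,"dz": 50,"rx": 0,"ry": 0,"rz": 0}
    - {"dx": 0,"dy": 1,"dz": 68,"rx": 0,"ry": 0,"rz": 0}
    - {"dx": 0,"dy": 1,"dz": 74,"rx": 0,"ry": 0,"rz": 0}
    - {"dx": 0,"dy": 1,"dz": 74,"rx": 0,"ry": 0,"rz": 0}
    - {"dx": 0,"dy": 1,"dz": 74,"rx": 0,"ry": 0,"rz": 0}
  fingers: 1.0

```text
t: 2.43
eef_pos: [489.5, 322.3, 258.4]
tcp_rot: [3.141, 0.004, -3.068]
ft_force: [0.5, 0.1, -0.0]
opening: 1.005
```

Call:
play_rows:
  increments:
    - {"dx": 0,"dy": 0,"dz": 0,"rx": 0,"ry": 0,"rz": 0}
    - {"dx": 0,"dy": 0,"dz": 0,"rx": 0,"ry": 0,"rz": 0}
    - {"dx": 0,"dy": 0,"dz": 0,"rx": 0,"ry": 0,"rz": 0}
    - {"dx": 0,"dy": 0,"dz": 0,"rx": 0,"ry": 0,"rz": 0}
    - {"dx": 0,"dy": 0,"dz": 0,"rx": 0,"ry": 0,"rz": 0}
    - {"dx": 0,"dy": 0,"dz": 0,"rx": 0,"ry": 0,"rz": 0}
    - {"dx": 0,"dy": 0,"dz": 0,"rx": 0,"ry": 0,"rz": 0}
    - {"dx": 0,"dy": 0,"dz": 0,"rx": 0,"ry": 0,"rz": 0}
  fingers: 0

```text
t: 3.1
eef_pos: [489.6, 322.3, 258.3]
tcp_rot: [3.141, 0.004, -3.068]
ft_force: [0.8, 0.2, 0.4]
opening: 0.494
```

Call:
play_rows:
  increments:
    - {"dx": 0,"dy": 0,"dz": 0,"rx": 0,"ry": 0,"rz": 0}
    - {"dx": 0,"dy": 0,"dz": 0,"rx": 0,"ry": 0,"rz": 0}
    - {"dx": 0,"dy": 0,"dz": 0,"rx": 0,"ry": 0,"rz": 0}
    - {"dx": 0,"dy": 0,"dz": 0,"rx": 0,"ry": 0,"rz": 0}
  fingers: 0

```text
t: 3.43
eef_pos: [489.5, 322.3, 258.3]
tcp_rot: [3.141, 0.004, -3.068]
ft_force: [0.5, -0.6, -0.8]
opening: 0.425
```

Call:
play_rows:
  increments:
    - {"dx": 0,"dy": 0,"dz": -10,"rx": 0,"ry": 0,"rz": 0}
    - {"dx": 0,"dy": 0,"dz": -35,"rx": 0,"ry": 0,"rz": 0}
    - {"dx": 0,"dy": 0,"dz": -70,"rx": 0,"ry": 0,"rz": 0}
    - {"dx": 0,"dy": 0,"dz": -105,"rx": 0,"ry": 0,"rz": 0}
    - {"dx": 0,"dy": 0,"dz": -140,"rx": 0,"ry": 0,"rz": 0}
    - {"dx": 0,"dy": 0,"dz": -175,"rx": 0,"ry": 0,"rz": 0}
    - {"dx": 0,"dy": 0,"dz": -210,"rx": 0,"ry": 0,"rz": 0}
    - {"dx": 0,"dy": 0,"dz": -240,"rx": 0,"ry": 0,"rz": 0}
  fingers: 0

```text
t: 4.1
eef_pos: [488.0, 321.9, 501.6]
tcp_rot: [3.141, 0.005, -3.068]
ft_force: [0.9, 1.0, -1.8]
opening: 0.425
```

```bash
python3 - <<'E'
from h import *
c=viewer.read_camera("wrist"); a=viewer.read_camera("side")
cv2.imwrite("pics/w5.png",np.hstack([cv2.resize(c["image"],(400,300)),cv2.resize(a["image"][0:300,0:400],(400,300))])[:,:,::-1])
togo(483,-267.5,360,94.3)
E
```

```text
shift [  48.2 -587.4  -29.5] turn [ 0.03  0.11 -0.01] t 4.2 pos [488.1 322.  504. ] j [ 0.47  0.35  1.52 -0.    1.26 -1.17] open 0.426
```

View pics/w5.png

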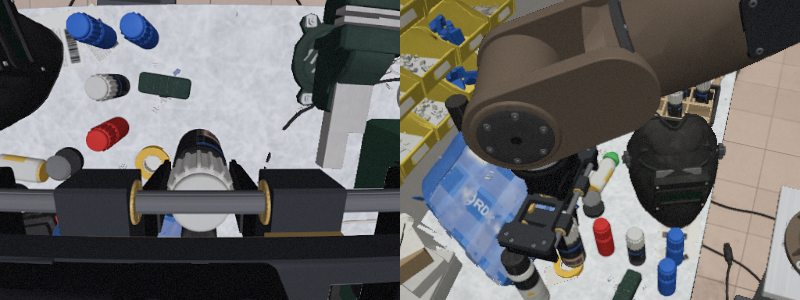

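Bottle A is held upright and lifted. Carrying it over the helmet towards the crate.

Call:
play_rows:
  increments:
    - {"dx": 0,"dy": -12,"dz": -8,"rx": 0,"ry": 0,"rz": 0}
    - {"dx": 0,"dy": -36,"dz": -20,"rx": 0,"ry": 0,"rz": 0}
    - {"dx": 0,"dy": -70,"dz": -30,"rx": 0,"ry": 0,"rz": 0}
    - {"dx": 0,"dy": -105,"dz": -30,"rx": 0,"ry": 0,"rz": 0}
    - {"dx": 0,"dy": -140,"dz": -30,"rx": 0,"ry": 0,"rz": 0}
    - {"dx": 0,"dy": -175,"dz": -30,"rx": 0,"ry": 0,"rz": 0}
    - {"dx": 0,"dy": -210,"dz": -30,"rx": 0,"ry": 0,"rz": 0}
    - {"dx": 0,"dy": -245,"dz": -30,"rx": 0,"ry": 0,"rz": 0}
  fingers: 0

```text
t: 4.87
eef_pos: [505.2, 75.4, 532.8]
tcp_rot: [3.138, 0.01, -3.068]
ft_force: [0.5, -0.4, -1.9]
opening: 0.429
```

```bash
python3 - <<'E'
from h import *
togo(590,-258,365,94.3)
E
```

```text
shift [ -60.  -338.8   -3.7] turn [ 0.03  0.1  -0.01] t 4.87 pos [505.2  75.4 532.8] j [ 0.02  0.21  1.64  0.    1.28 -1.63] open 0.429
```

Call:
play_rows:
  increments:
    - {"dx": -6,"dy": -40,"dz": 0,"rx": 0,"ry": 0,"rz": 0}
    - {"dx": -12,"dy": -78,"dz": 0,"rx": 0,"ry": 0,"rz": 0}
    - {"dx": -18,"dy": -116,"dz": 0,"rx": 0,"ry": 0,"rz": 0}
    - {"dx": -26,"dy": -154,"dz": 0,"rx": 0,"ry": 0,"rz": 0}
    - {"dx": -34,"dy": -192,"dz": 0,"rx": 0,"ry": 0,"rz": 0}
    - {"dx": -41,"dy": -230,"dz": 0,"rx": 0,"ry": 0,"rz": 0}
    - {"dx": -48,"dy": -268,"dz": 0,"rx": 0,"ry": 0,"rz": 0}
    - {"dx": -54,"dy": -300,"dz": 0,"rx": 0,"ry": 0,"rz": 0}
  fingers: 0

```text
t: 5.53
eef_pos: [580.8, -222.8, 531.6]
tcp_rot: [3.138, 0.009, -3.069]
ft_force: [0.6, 0.8, -2.0]
opening: 0.432
```

Call:
play_rows:
  increments:
    - {"dx": -4,"dy": -20,"dz": 0,"rx": 0,"ry": 0,"rz": 0}
    - {"dx": -6,"dy": -36,"dz": 0,"rx": 0,"ry": 0,"rz": 0}
    - {"dx": -6,"dy": -40,"dz": 0,"rx": 0,"ry": 0,"rz": 0}
    - {"dx": -6,"dy": -40,"dz": 0,"rx": 0,"ry": 0,"rz": 0}
  fingers: 0

```text
t: 5.87
eef_pos: [589.5, -262.9, 530.8]
tcp_rot: [3.137, 0.007, -3.07]
ft_force: [0.5, 0.5, -1.4]
opening: 0.425
```

```bash
python3 - <<'E'
from h import *
c=viewer.read_camera("wrist"); a=viewer.read_camera("scene")
cv2.imwrite("pics/w6.png",cv2.resize(c["image"],(768,576))[:,:,::-1])
cv2.imwrite("pics/s6.png",cv2.resize(a["image"][150:330,250:490],(768,576))[:,:,::-1])
print(proj(c,[[549.3,-262.5,48],[416.7,-272.5,48],[549.3,-262.5,89],[416.7,-272.5,89]])*1.5)
togo(549.3,-262.5,365,94.3)
E
```

```text
[[384.20078447 177.64417196]
 [383.67025606  25.23496903]
 [384.43755995 180.4896055 ]
 [383.86900235  12.76078645]]
shift [40.1  1.8 -4.8] turn [ 0.04  0.08 -0.02] t 5.97 pos [ 589.5 -261.3  531.5] j [-0.52  0.43  1.32  0.01  1.38 -2.17] open 0.426
```

View pics/w6.png

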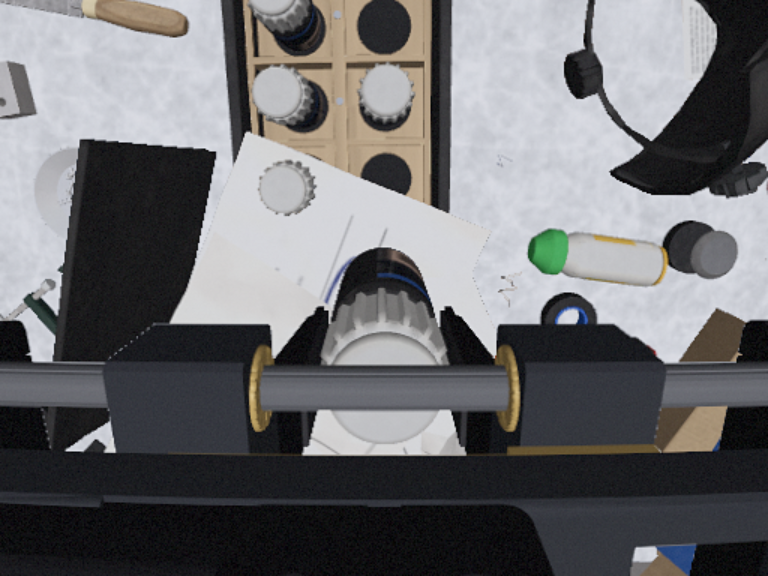

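View pics/s6.png

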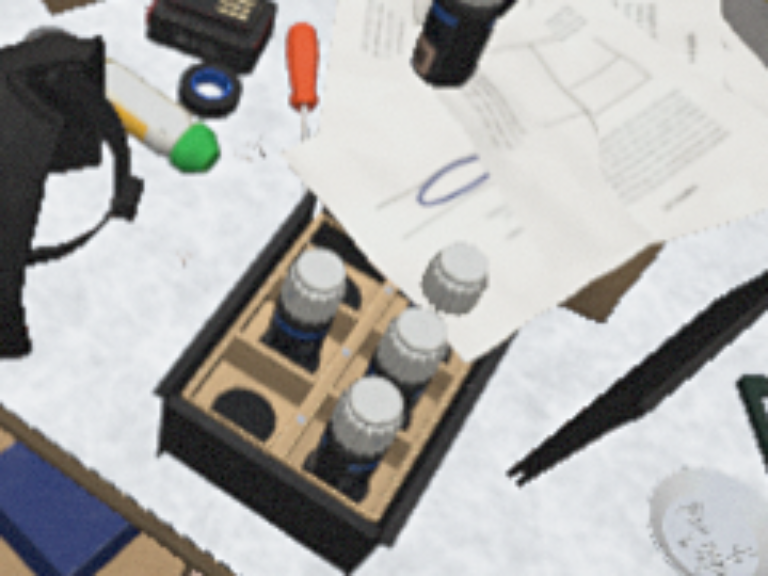

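```bash
python3 - <<'E'
from h import *
c=viewer.read_camera("wrist"); a=viewer.read_camera("scene")
f=lambda x,y:(250+x/3.2,150+y/3.2)
g=lambda x,y:(x/1.5,y/1.5)
print(tri([ray(c,g(247,132)),ray(a,f(468,360))]))
print(tri([ray(c,g(492,232)),ray(a,f(288,153))]))
for z in (0,90,100,110,120):
  print(z,[plane(c,g(*p),z)[:2].round() for p in [(247,132),(390,193),(492,232)]])
E
```

```text
[ 518.70777789 -372.98019193  118.57530152]
[ 582.20795197 -177.53483334  124.8295452 ]
0 [array([ 517., -403.]), array([ 568., -253.]), array([ 601., -142.])]
90 [array([ 518., -379.]), array([ 560., -256.]), array([ 587., -164.])]
100 [array([ 518., -376.]), array([ 559., -256.]), array([ 586., -166.])]
110 [array([ 518., -373.]), array([ 558., -256.]), array([ 584., -168.])]
120 [array([ 518., -371.]), array([ 557., -256.]), array([ 583., -171.])]
```

The paper's edge hangs over the far cell at about z≈120. One crate bottle already pokes through the paper, so it's probably non-solid, but I'll lower slowly and watch the force. Wrist pads at (384,26) and (385,178) match the predicted cell centres.

Call:
play_rows:
  increments:
    - {"dx": 15,"dy": 1,"dz": 0,"rx": 0,"ry": 0,"rz": 0}
    - {"dx": 32,"dy": 2,"dz": 5,"rx": 0,"ry": 0.08,"rz": 0}
    - {"dx": 41,"dy": 2,"dz": 25,"rx": 0,"ry": 0.08,"rz": 0}
    - {"dx": 41,"dy": 2,"dz": 55,"rx": 0,"ry": 0.08,"rz": 0}
    - {"dx": 41,"dy": 2,"dz": 85,"rx": 0,"ry": 0.08,"rz": 0}
    - {"dx": 41,"dy": 2,"dz": 110,"rx": 0,"ry": 0.08,"rz": 0}
    - {"dx": 41,"dy": 2,"dz": 130,"rx": 0,"ry": 0.08,"rz": 0}
    - {"dx": 41,"dy": 2,"dz": 138,"rx": 0,"ry": 0.08,"rz": 0}
  fingers: 0

```text
t: 6.73
eef_pos: [549.5, -260.1, 391.3]
tcp_rot: [3.136, -0.002, -3.066]
ft_force: [0.0, -0.4, -1.8]
opening: 0.428
```

Call:
play_rows:
  increments:
    - {"dx": 0,"dy": 0,"dz": 0,"rx": 0,"ry": 0,"rz": 0}
    - {"dx": 0,"dy": 0,"dz": 0,"rx": 0,"ry": 0,"rz": 0}
  fingers: 0

```text
t: 6.9
eef_pos: [549.7, -259.5, 391.8]
tcp_rot: [3.135, -0.002, -3.065]
ft_force: [0.1, 0.7, -1.3]
opening: 0.428
```

```bash
python3 - <<'E'
from h import *
c=viewer.read_camera("wrist"); a=viewer.read_camera("scene")
cv2.imwrite("pics/w7.png",np.hstack([cv2.resize(c["image"],(400,300)),cv2.resize(a["image"][150:330,250:490],(400,300))])[:,:,::-1])
togo(549,-262.5,137,94.3)
print(env.state()['ft_force'])
E
```

```text
shift [ 0.9 -3.  84.7] turn [ 0.05 -0.    0.01] t 7.0 pos [ 549.7 -259.8  392.8] j [-0.55  0.48  1.62  0.    1.05 -2.2 ] open 0.429
[ 0.56289172 -0.26245849 -1.74548149]
```

View pics/w7.png

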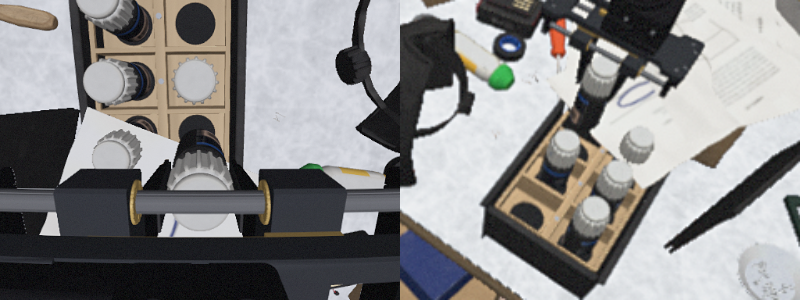

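Call:
play_rows:
  increments:
    - {"dx": 1,"dy": -3,"dz": 5,"rx": 0,"ry": 0,"rz": 0}
    - {"dx": 1,"dy": -3,"dz": 10,"rx": 0,"ry": 0,"rz": 0}
    - {"dx": 1,"dy": -3,"dz": 15,"rx": 0,"ry": 0,"rz": 0}
    - {"dx": 1,"dy": -3,"dz": 20,"rx": 0,"ry": 0,"rz": 0}
    - {"dx": 1,"dy": -3,"dz": 20,"rx": 0,"ry": 0,"rz": 0}
  fingers: 0

```text
t: 7.42
eef_pos: [548.8, -262.8, 371.5]
tcp_rot: [3.136, -0.002, -3.066]
ft_force: [-1.2, 0.7, -1.7]
opening: 0.425
```

Call:
play_rows:
  increments:
    - {"dx": 0,"dy": 0,"dz": 8,"rx": 0,"ry": 0,"rz": 0}
    - {"dx": 0,"dy": 0,"dz": 16,"rx": 0,"ry": 0,"rz": 0}
    - {"dx": 0,"dy": 0,"dz": 24,"rx": 0,"ry": 0,"rz": 0}
    - {"dx": 0,"dy": 0,"dz": 24,"rx": 0,"ry": 0,"rz": 0}
  fingers: 0

```text
t: 7.75
eef_pos: [548.5, -262.5, 345.4]
tcp_rot: [3.134, -0.004, -3.066]
ft_force: [-0.5, -0.2, -1.8]
opening: 0.427
```

No contact force while passing the paper height. Continuing to the floor.

Call:
play_rows:
  increments:
    - {"dx": 0,"dy": 0,"dz": 10,"rx": 0,"ry": 0,"rz": 0}
    - {"dx": 0,"dy": 0,"dz": 20,"rx": 0,"ry": 0,"rz": 0}
    - {"dx": 0,"dy": 0,"dz": 30,"rx": 0,"ry": 0,"rz": 0}
    - {"dx": 0,"dy": 0,"dz": 34,"rx": 0,"ry": 0,"rz": 0}
    - {"dx": 0,"dy": 0,"dz": 34,"rx": 0,"ry": 0,"rz": 0}
  fingers: 0

```text
t: 8.17
eef_pos: [548.2, -262.2, 310.0]
tcp_rot: [3.133, -0.006, -3.066]
ft_force: [0.1, -0.3, -1.9]
opening: 0.423
```

Call:
play_rows:
  increments:
    - {"dx": 0,"dy": 0,"dz": 2,"rx": 0,"ry": 0,"rz": 0}
    - {"dx": 0,"dy": 0,"dz": 4,"rx": 0,"ry": 0,"rz": 0}
    - {"dx": 0,"dy": 0,"dz": 4,"rx": 0,"ry": 0,"rz": 0}
  fingers: 0

```text
t: 8.42
eef_pos: [548.3, -262.3, 306.2]
tcp_rot: [3.133, -0.005, -3.066]
ft_force: [-0.7, 0.1, -1.8]
opening: 0.427
```

Call:
play_rows:
  increments:
    - {"dx": 0,"dy": 0,"dz": 1,"rx": 0,"ry": 0,"rz": 0}
    - {"dx": 0,"dy": 0,"dz": 2,"rx": 0,"ry": 0,"rz": 0}
    - {"dx": 0,"dy": 0,"dz": 2,"rx": 0,"ry": 0,"rz": 0}
  fingers: 0

```text
t: 8.67
eef_pos: [548.3, -262.3, 305.9]
tcp_rot: [3.135, -0.004, -3.066]
ft_force: [-4.1, 1.6, 12.2]
opening: 0.425
```

Floor contact (12 N up). Opening only a little, then rising.

Call:
play_rows:
  increments:
    - {"dx": 0,"dy": 0,"dz": -1,"rx": 0,"ry": 0,"rz": 0}
    - {"dx": 0,"dy": 0,"dz": -1,"rx": 0,"ry": 0,"rz": 0}
    - {"dx": 0,"dy": 0,"dz": -1,"rx": 0,"ry": 0,"rz": 0}
    - {"dx": 0,"dy": 0,"dz": -1,"rx": 0,"ry": 0,"rz": 0}
    - {"dx": 0,"dy": 0,"dz": -1,"rx": 0,"ry": 0,"rz": 0}
    - {"dx": 0,"dy": 0,"dz": -1,"rx": 0,"ry": 0,"rz": 0}
  fingers: 0.62

```text
t: 9.17
eef_pos: [548.3, -262.3, 306.7]
tcp_rot: [3.134, -0.004, -3.066]
ft_force: [-0.4, 0.4, 0.3]
opening: 0.619
```

Call:
play_rows:
  increments:
    - {"dx": 0,"dy": 0,"dz": -6,"rx": 0,"ry": 0,"rz": 0}
    - {"dx": 0,"dy": 0,"dz": -18,"rx": 0,"ry": 0,"rz": 0}
    - {"dx": 0,"dy": 0,"dz": -36,"rx": 0,"ry": 0,"rz": 0}
    - {"dx": 0,"dy": 0,"dz": -66,"rx": 0,"ry": 0,"rz": 0}
    - {"dx": 0,"dy": 0,"dz": -100,"rx": 0,"ry": 0,"rz": 0}
    - {"dx": 0,"dy": 0,"dz": -135,"rx": 0,"ry": 0,"rz": 0}
    - {"dx": 0,"dy": 0,"dz": -170,"rx": 0,"ry": 0,"rz": 0}
  fingers: 0.62

```text
t: 9.75
eef_pos: [548.8, -263.3, 478.8]
tcp_rot: [3.134, -0.004, -3.066]
ft_force: [0.6, -0.3, 0.4]
opening: 0.619
```

```bash
python3 - <<'E'
from h import *
c=viewer.read_camera("wrist"); a=viewer.read_camera("scene")
cv2.imwrite("pics/w8.png",np.hstack([cv2.resize(c["image"],(400,300)),cv2.resize(a["image"][150:330,250:490],(400,300))])[:,:,::-1])
togo(445,168,300,94)
togo(445,168,300,150)
E
```

```text
shift [ 70.9 437.9  12.4] turn [0.02 0.03 0.06] t 9.85 pos [ 548.9 -263.3  483. ] j [-0.56  0.4   1.49  0.    1.24 -2.2 ] open 0.619
shift [ 70.9 437.9  12.4] turn [-0.    0.04 -9.27] t 9.85 pos [ 548.9 -263.3  483. ] j [-0.56  0.4   1.49  0.    1.24 -2.2 ] open 0.619
```

View pics/w8.png

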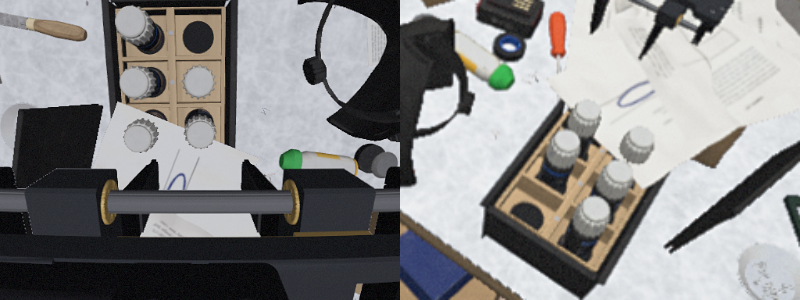

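Bottle A stands in the far cell: wrist cap at (256,170), in line with its neighbours. Now to B, with the jaws turned to 150° so they clear the red bottle, the blue bottles and the helmet.

Call:
play_rows:
  increments:
    - {"dx": 3,"dy": 20,"dz": 0,"rx": 0,"ry": 0,"rz": -0.5}
    - {"dx": 9,"dy": 56,"dz": 0,"rx": 0,"ry": 0,"rz": -1.4}
    - {"dx": 15,"dy": 92,"dz": 0,"rx": 0,"ry": 0,"rz": -2.3}
    - {"dx": 21,"dy": 128,"dz": 0,"rx": 0,"ry": 0,"rz": -3.2}
    - {"dx": 27,"dy": 165,"dz": 0,"rx": 0,"ry": 0,"rz": -4.1}
    - {"dx": 33,"dy": 202,"dz": 0,"rx": 0,"ry": 0,"rz": -5}
    - {"dx": 39,"dy": 239,"dz": 0,"rx": 0,"ry": 0,"rz": -5.9}
    - {"dx": 45,"dy": 276,"dz": 0,"rx": 0,"ry": 0,"rz": -6.8}
  fingers: 0.74

```text
t: 10.52
eef_pos: [482.1, 10.0, 483.2]
tcp_rot: [-3.141, 0.004, -2.349]
ft_force: [0.5, 0.1, -0.2]
opening: 0.738
```

```bash
python3 - <<'E'
from h import *
togo(445,168,300,150)
E
```

```text
shift [-86.4 137.4  12.3] turn [-0.01  0.03 -2.43] t 10.52 pos [482.1  10.  483.2] j [-0.12  0.2   1.78  0.    1.15 -2.48] open 0.738
```

Call:
play_rows:
  increments:
    - {"dx": -18,"dy": 29,"dz": 0,"rx": 0,"ry": 0,"rz": -0.6}
    - {"dx": -36,"dy": 57,"dz": 0,"rx": 0,"ry": 0,"rz": -1.2}
    - {"dx": -54,"dy": 85,"dz": 0,"rx": 0,"ry": 0,"rz": -1.8}
    - {"dx": -72,"dy": 113,"dz": 0,"rx": 0,"ry": 0,"rz": -2.43}
    - {"dx": -84,"dy": 133,"dz": 0,"rx": 0,"ry": 0,"rz": -2.43}
    - {"dx": -86,"dy": 137,"dz": 10,"rx": 0,"ry": 0,"rz": -2.43}
    - {"dx": -86,"dy": 137,"dz": 30,"rx": 0,"ry": 0,"rz": -2.43}
    - {"dx": -86,"dy": 137,"dz": 50,"rx": 0,"ry": 0,"rz": -2.43}
  fingers: 0.74

```text
t: 11.18
eef_pos: [444.6, 168.2, 433.0]
tcp_rot: [-3.139, 0.004, -2.093]
ft_force: [0.3, 0.9, -0.1]
opening: 0.738
```

Call:
play_rows:
  increments:
    - {"dx": 0,"dy": 0,"dz": 30,"rx": 0,"ry": 0,"rz": 0}
    - {"dx": 0,"dy": 0,"dz": 60,"rx": 0,"ry": 0,"rz": 0}
    - {"dx": 0,"dy": 0,"dz": 65,"rx": 0,"ry": 0,"rz": 0}
    - {"dx": 0,"dy": 0,"dz": 65,"rx": 0,"ry": 0,"rz": 0}
  fingers: 0.74

```text
t: 11.52
eef_pos: [444.9, 168.3, 366.9]
tcp_rot: [-3.141, 0.002, -2.093]
ft_force: [-0.0, 0.0, 0.0]
opening: 0.741
```

```bash
python3 - <<'E'
from h import *
c=viewer.read_camera("wrist"); 
cv2.imwrite("pics/w9.png",cv2.resize(c["image"],(768,576))[:,:,::-1])
print(proj(c,[[445,168,114],[445,168,0]])*1.5)
togo(445,168,85,150)
E
```

```text
[[381.20558122 287.70801723]
 [381.94797224 244.72567117]]
shift [  0.8   0.2 112.3] turn [-0.02  0.03  0.01] t 11.57 pos [445.2 168.4 368.3] j [ 0.22  0.33  1.96  0.    0.85 -2.4 ] open 0.738
```

View pics/w9.png

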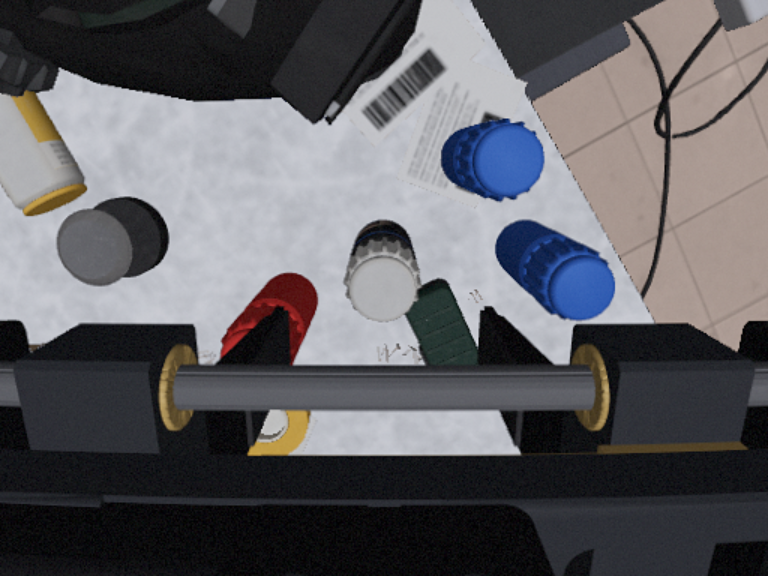

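Cap B is at wrist (384,289), predicted (381,288), so the tool is centred. The red bottle is 14 mm clear of the finger. Descending.

Call:
play_rows:
  increments:
    - {"dx": 1,"dy": 0,"dz": 25,"rx": 0,"ry": 0,"rz": 0}
    - {"dx": 1,"dy": 0,"dz": 50,"rx": 0,"ry": 0,"rz": 0}
    - {"dx": 1,"dy": 0,"dz": 75,"rx": 0,"ry": 0,"rz": 0}
    - {"dx": 1,"dy": 0,"dz": 97,"rx": 0,"ry": 0,"rz": 0}
    - {"dx": 1,"dy": 0,"dz": 110,"rx": 0,"ry": 0,"rz": 0}
    - {"dx": 1,"dy": 0,"dz": 112,"rx": 0,"ry": 0,"rz": 0}
    - {"dx": 1,"dy": 0,"dz": 112,"rx": 0,"ry": 0,"rz": 0}
  fingers: 0.74

```text
t: 12.15
eef_pos: [445.7, 167.9, 257.1]
tcp_rot: [-3.139, 0.004, -2.093]
ft_force: [-0.7, -0.6, -0.4]
opening: 0.739
```

Call:
play_rows:
  increments:
    - {"dx": 0,"dy": 0,"dz": 0,"rx": 0,"ry": 0,"rz": 0}
    - {"dx": 0,"dy": 0,"dz": 0,"rx": 0,"ry": 0,"rz": 0}
    - {"dx": 0,"dy": 0,"dz": 0,"rx": 0,"ry": 0,"rz": 0}
    - {"dx": 0,"dy": 0,"dz": 0,"rx": 0,"ry": 0,"rz": 0}
    - {"dx": 0,"dy": 0,"dz": 0,"rx": 0,"ry": 0,"rz": 0}
    - {"dx": 0,"dy": 0,"dz": 0,"rx": 0,"ry": 0,"rz": 0}
    - {"dx": 0,"dy": 0,"dz": 0,"rx": 0,"ry": 0,"rz": 0}
    - {"dx": 0,"dy": 0,"dz": 0,"rx": 0,"ry": 0,"rz": 0}
  fingers: 0

```text
t: 12.82
eef_pos: [445.8, 167.9, 257.5]
tcp_rot: [-3.138, 0.005, -2.093]
ft_force: [-0.7, -0.2, 5.6]
opening: 0.426
```

Call:
play_rows:
  increments:
    - {"dx": 0,"dy": 0,"dz": -10,"rx": 0,"ry": 0,"rz": 0}
    - {"dx": 0,"dy": 0,"dz": -35,"rx": 0,"ry": 0,"rz": 0}
    - {"dx": 0,"dy": 0,"dz": -70,"rx": 0,"ry": 0,"rz": 0}
    - {"dx": 0,"dy": 0,"dz": -105,"rx": 0,"ry": 0,"rz": 0}
    - {"dx": 0,"dy": 0,"dz": -140,"rx": 0,"ry": 0,"rz": 0}
    - {"dx": 0,"dy": 0,"dz": -175,"rx": 0,"ry": 0,"rz": 0}
    - {"dx": 0,"dy": 0,"dz": -210,"rx": 0,"ry": 0,"rz": 0}
    - {"dx": 0,"dy": 0,"dz": -245,"rx": 0,"ry": 0,"rz": 0}
  fingers: 0

```text
t: 13.48
eef_pos: [444.0, 167.2, 504.3]
tcp_rot: [-3.139, 0.004, -2.093]
ft_force: [0.2, 0.6, -1.9]
opening: 0.425
```

Call:
play_rows:
  increments:
    - {"dx": 0,"dy": 0,"dz": -20,"rx": 0,"ry": 0,"rz": 0}
    - {"dx": 0,"dy": 0,"dz": -32,"rx": 0,"ry": 0,"rz": 0}
    - {"dx": 0,"dy": 0,"dz": -32,"rx": 0,"ry": 0,"rz": 0}
  fingers: 0

```text
t: 13.73
eef_pos: [443.5, 167.1, 538.6]
tcp_rot: [-3.136, 0.007, -2.093]
ft_force: [-0.9, -0.3, -2.0]
opening: 0.425
```

```bash
python3 - <<'E'
from h import *
c=viewer.read_camera("wrist"); a=viewer.read_camera("side")
cv2.imwrite("pics/w10.png",np.hstack([cv2.resize(c["image"],(400,300)),cv2.resize(a["image"][0:300,100:500],(400,300))])[:,:,::-1])
togo(416.7,-272.5,365,94.3)
E
```

```text
shift [ 394.4 -196.    -1.5] turn [-0.    0.05  9.29] t 13.83 pos [443.6 167.1 535.6] j [ 0.22  0.15  1.71  0.    1.27 -2.4 ] open 0.42
```

View pics/w10.png

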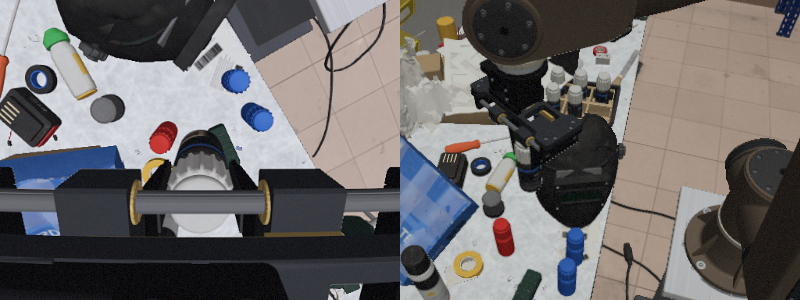

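B is held and lifted. Carrying it over the helmet while turning the jaws back.

Call:
play_rows:
  increments:
    - {"dx": 8,"dy": -4,"dz": 0,"rx": 0,"ry": 0,"rz": 1}
    - {"dx": 30,"dy": -15,"dz": 0,"rx": 0,"ry": 0,"rz": 2.1}
    - {"dx": 60,"dy": -30,"dz": 0,"rx": 0,"ry": 0,"rz": 3.2}
    - {"dx": 92,"dy": -46,"dz": 0,"rx": 0,"ry": 0,"rz": 4.3}
    - {"dx": 124,"dy": -62,"dz": 0,"rx": 0,"ry": 0,"rz": 5.4}
    - {"dx": 156,"dy": -78,"dz": 0,"rx": 0,"ry": 0,"rz": 6.5}
    - {"dx": 188,"dy": -94,"dz": 0,"rx": 0,"ry": 0,"rz": 7.6}
    - {"dx": 220,"dy": -110,"dz": 0,"rx": 0,"ry": 0,"rz": 8.6}
  fingers: 0

```text
t: 14.5
eef_pos: [428.7, -80.1, 533.5]
tcp_rot: [3.139, 0.002, -3.0]
ft_force: [0.9, 0.2, -1.7]
opening: 0.426
```

```bash
python3 - <<'E'
from h import *
togo(416.7,-272.5,365,94.3)
E
```

```text
shift [  39.1 -188.7   -3.1] turn [0.03 0.02 0.64] t 14.5 pos [428.7 -80.1 533.5] j [-0.34  0.09  1.79  0.    1.26 -2.05] open 0.426
```

Call:
play_rows:
  increments:
    - {"dx": 8,"dy": -36,"dz": 0,"rx": 0,"ry": 0,"rz": 0.3}
    - {"dx": 15,"dy": -72,"dz": 0,"rx": 0,"ry": 0,"rz": 0.64}
    - {"dx": 22,"dy": -108,"dz": 0,"rx": 0,"ry": 0,"rz": 0.64}
    - {"dx": 29,"dy": -140,"dz": 0,"rx": 0,"ry": 0,"rz": 0.64}
    - {"dx": 35,"dy": -168,"dz": 0,"rx": 0,"ry": 0,"rz": 0.64}
    - {"dx": 39,"dy": -184,"dz": 0,"rx": 0,"ry": 0,"rz": 0.64}
    - {"dx": 39,"dy": -189,"dz": 0,"rx": 0,"ry": 0,"rz": 0.64}
    - {"dx": 39,"dy": -189,"dz": 0,"rx": 0,"ry": 0,"rz": 0.64}
  fingers: 0

```text
t: 15.17
eef_pos: [416.9, -273.7, 531.2]
tcp_rot: [3.137, -0.0, -3.068]
ft_force: [-0.3, 0.3, -1.2]
opening: 0.428
```

```bash
python3 - <<'E'
from h import *
togo(416.7,-272.5,225,94.3)
c=viewer.read_camera("scene")
cv2.imwrite("pics/s11.png",cv2.resize(c["image"][150:330,250:490],(768,576))[:,:,::-1])
E
```

```text
shift [1.000e-01 6.000e-01 1.352e+02] turn [ 0.05 -0.   -0.02] t 15.17 pos [ 416.9 -273.7  531.2] j [-0.71  0.19  1.67  0.    1.28 -2.36] open 0.428
```

View pics/s11.png

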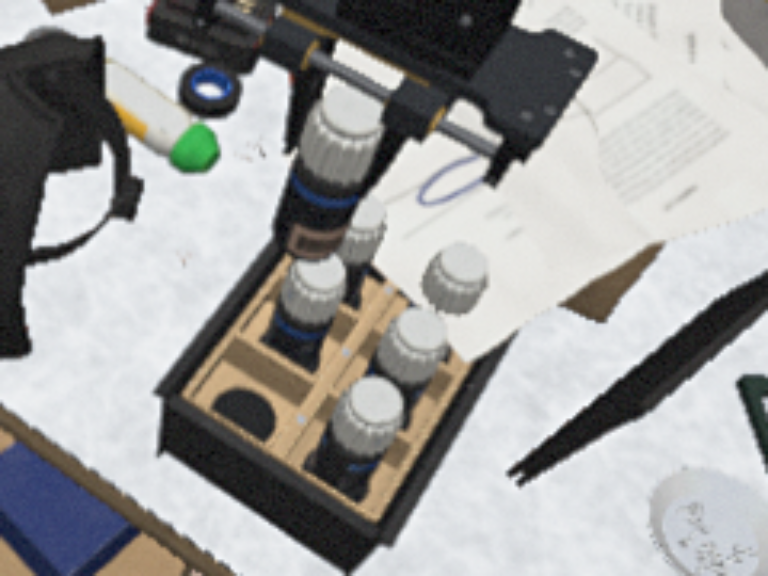

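Call:
play_rows:
  increments:
    - {"dx": 0,"dy": 1,"dz": 10,"rx": 0,"ry": 0,"rz": 0}
    - {"dx": 0,"dy": 1,"dz": 35,"rx": 0.05,"ry": 0,"rz": 0}
    - {"dx": 0,"dy": 1,"dz": 65,"rx": 0.05,"ry": 0,"rz": 0}
    - {"dx": 0,"dy": 1,"dz": 95,"rx": 0.05,"ry": 0,"rz": 0}
    - {"dx": 0,"dy": 1,"dz": 120,"rx": 0.05,"ry": 0,"rz": 0}
    - {"dx": 0,"dy": 1,"dz": 133,"rx": 0.05,"ry": 0,"rz": 0}
    - {"dx": 0,"dy": 1,"dz": 135,"rx": 0.05,"ry": 0,"rz": 0}
    - {"dx": 0,"dy": 1,"dz": 135,"rx": 0.05,"ry": 0,"rz": 0}
  fingers: 0

```text
t: 15.88
eef_pos: [417.2, -270.1, 396.2]
tcp_rot: [3.141, -0.001, -3.066]
ft_force: [0.2, -0.1, -0.8]
opening: 0.426
```

```bash
python3 - <<'E'
from h import *
togo(416.7,-272.5,137,94.3)
c=viewer.read_camera("scene");w=viewer.read_camera("wrist")
cv2.imwrite("pics/s12.png",np.hstack([cv2.resize(w["image"],(400,300)),cv2.resize(c["image"][150:330,250:490],(400,300))])[:,:,::-1])
E
```

```text
shift [ 0.6 -2.4 88.2] turn [ 0.01 -0.01  0.  ] t 15.88 pos [ 417.2 -270.1  396.2] j [-0.71  0.32  1.88 -0.    0.95 -2.35] open 0.426
```

View pics/s12.png

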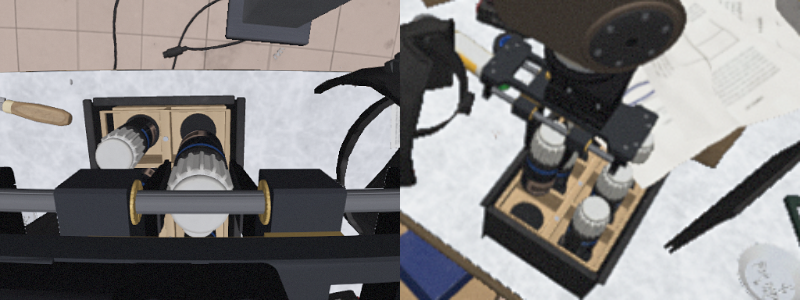

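Call:
play_rows:
  increments:
    - {"dx": 1,"dy": -2,"dz": 8,"rx": 0,"ry": 0,"rz": 0}
    - {"dx": 1,"dy": -2,"dz": 20,"rx": 0,"ry": 0,"rz": 0}
    - {"dx": 1,"dy": -2,"dz": 33,"rx": 0,"ry": 0,"rz": 0}
    - {"dx": 1,"dy": -2,"dz": 46,"rx": 0,"ry": 0,"rz": 0}
    - {"dx": 1,"dy": -2,"dz": 58,"rx": 0,"ry": 0,"rz": 0}
    - {"dx": 1,"dy": -2,"dz": 70,"rx": 0,"ry": 0,"rz": 0}
    - {"dx": 1,"dy": -2,"dz": 80,"rx": 0,"ry": 0,"rz": 0}
    - {"dx": 1,"dy": -2,"dz": 84,"rx": 0,"ry": 0,"rz": 0}
  fingers: 0

```text
t: 16.65
eef_pos: [416.4, -272.7, 312.7]
tcp_rot: [-3.141, 0.001, -3.067]
ft_force: [0.8, -0.8, -0.9]
opening: 0.43
```

Call:
play_rows:
  increments:
    - {"dx": 0,"dy": 0,"dz": 2,"rx": 0,"ry": 0,"rz": 0}
    - {"dx": 0,"dy": 0,"dz": 4,"rx": 0,"ry": 0,"rz": 0}
    - {"dx": 0,"dy": 0,"dz": 4,"rx": 0,"ry": 0,"rz": 0}
  fingers: 0

```text
t: 16.9
eef_pos: [416.4, -272.8, 308.8]
tcp_rot: [-3.14, 0.001, -3.067]
ft_force: [-0.1, 0.6, -1.1]
opening: 0.425
```

Call:
play_rows:
  increments:
    - {"dx": 0,"dy": 0,"dz": 2,"rx": 0,"ry": 0,"rz": 0}
    - {"dx": 0,"dy": 0,"dz": 3,"rx": 0,"ry": 0,"rz": 0}
    - {"dx": 0,"dy": 0,"dz": 3,"rx": 0,"ry": 0,"rz": 0}
  fingers: 0

```text
t: 17.15
eef_pos: [416.4, -272.8, 305.8]
tcp_rot: [-3.14, 0.001, -3.067]
ft_force: [0.2, 0.0, -1.2]
opening: 0.425
```

Call:
play_rows:
  increments:
    - {"dx": 0,"dy": 0,"dz": 1,"rx": 0,"ry": 0,"rz": 0}
    - {"dx": 0,"dy": 0,"dz": 1,"rx": 0,"ry": 0,"rz": 0}
  fingers: 0

```text
t: 17.32
eef_pos: [416.5, -272.7, 305.5]
tcp_rot: [-3.14, 0.002, -3.067]
ft_force: [-2.2, 2.0, 6.7]
opening: 0.426
```

Floor contact (6.7 N). Releasing and rising.

Call:
play_rows:
  increments:
    - {"dx": 0,"dy": 0,"dz": 0,"rx": 0,"ry": 0,"rz": 0}
    - {"dx": 0,"dy": 0,"dz": 0,"rx": 0,"ry": 0,"rz": 0}
    - {"dx": 0,"dy": 0,"dz": 0,"rx": 0,"ry": 0,"rz": 0}
    - {"dx": 0,"dy": 0,"dz": 0,"rx": 0,"ry": 0,"rz": 0}
    - {"dx": 0,"dy": 0,"dz": 0,"rx": 0,"ry": 0,"rz": 0}
    - {"dx": 0,"dy": 0,"dz": 0,"rx": 0,"ry": 0,"rz": 0}
  fingers: 0.62

```text
t: 17.82
eef_pos: [416.5, -272.8, 305.5]
tcp_rot: [-3.14, 0.002, -3.067]
ft_force: [-0.7, 0.7, 0.1]
opening: 0.617
```

Call:
play_rows:
  increments:
    - {"dx": 0,"dy": 0,"dz": -6,"rx": 0,"ry": 0,"rz": 0}
    - {"dx": 0,"dy": 0,"dz": -18,"rx": 0,"ry": 0,"rz": 0}
    - {"dx": 0,"dy": 0,"dz": -36,"rx": 0,"ry": 0,"rz": 0}
    - {"dx": 0,"dy": 0,"dz": -66,"rx": 0,"ry": 0,"rz": 0}
    - {"dx": 0,"dy": 0,"dz": -100,"rx": 0,"ry": 0,"rz": 0}
    - {"dx": 0,"dy": 0,"dz": -135,"rx": 0,"ry": 0,"rz": 0}
    - {"dx": 0,"dy": 0,"dz": -170,"rx": 0,"ry": 0,"rz": 0}
    - {"dx": 0,"dy": 0,"dz": -200,"rx": 0,"ry": 0,"rz": 0}
  fingers: 0.62

```text
t: 18.48
eef_pos: [415.6, -272.0, 508.5]
tcp_rot: [-3.139, 0.003, -3.067]
ft_force: [0.1, 0.3, 1.3]
opening: 0.618
```

Call:
play_rows:
  increments:
    - {"dx": -35,"dy": 0,"dz": 0,"rx": 0,"ry": 0,"rz": 0}
    - {"dx": -70,"dy": 0,"dz": 0,"rx": 0,"ry": 0,"rz": 0}
    - {"dx": -105,"dy": 0,"dz": 0,"rx": 0,"ry": 0,"rz": 0}
    - {"dx": -140,"dy": 0,"dz": 0,"rx": 0,"ry": 0,"rz": 0}
    - {"dx": -170,"dy": 0,"dz": 0,"rx": 0,"ry": 0,"rz": 0}
    - {"dx": -190,"dy": 0,"dz": 0,"rx": 0,"ry": 0,"rz": 0}
    - {"dx": -200,"dy": 0,"dz": 0,"rx": 0,"ry": 0,"rz": 0}
    - {"dx": -200,"dy": 0,"dz": 0,"rx": 0,"ry": 0,"rz": 0}
  fingers: 0.62

```text
t: 19.15
eef_pos: [616.3, -256.7, 508.4]
tcp_rot: [-3.139, 0.002, -3.065]
ft_force: [0.1, -0.3, 0.1]
opening: 0.62
```

```bash
python3 - <<'E'
from h import *
np.set_printoptions(precision=1,suppress=True)
s=viewer.read_camera("scene");w=viewer.read_camera("wrist")
cv2.imwrite("pics/f1.png",cv2.resize(w["image"],(768,576))[:,:,::-1])
cv2.imwrite("pics/f2.png",cv2.resize(s["image"][200:330,290:420],(520,520),interpolation=cv2.INTER_CUBIC)[:,:,::-1])
P=[[549.3,-262.5,162],[416.7,-272.5,162]]
print(proj(w,P)*1.5); print((proj(s,P)-[290,200])*4); print(env.state()['t'],env.state()['eef_pos'])
E
```

```text
[[383.2 152.5]
 [383.2 -71. ]]
[[297.7  57.6]
 [177.8 217.3]]
19.25 [ 614.4 -257.1  509.1]
```

View pics/f1.png

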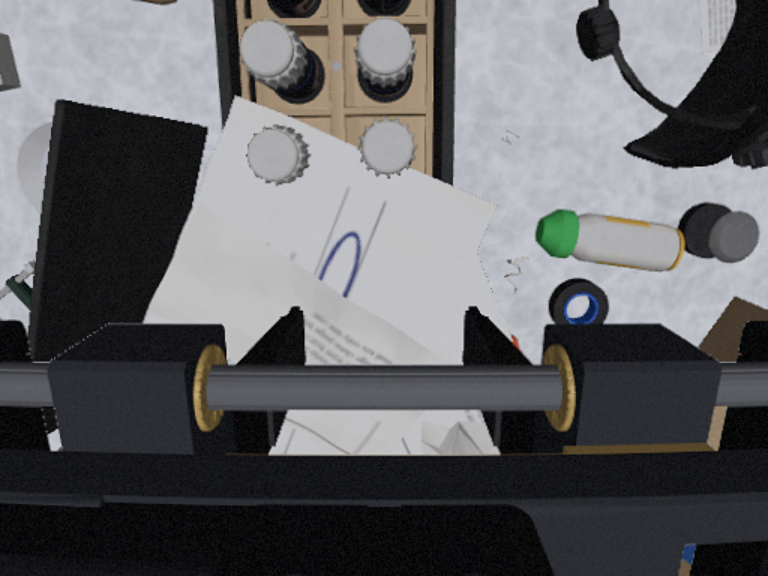

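View pics/f2.png

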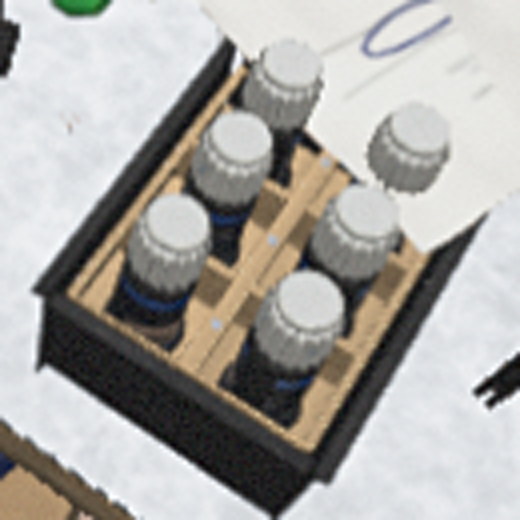

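Both bottles stand in the cells. Near cap: scene crop (178,218) vs predicted (178,217). Far cap: wrist (387,148) vs predicted (383,153), about 3–5 mm off. The arm is clear, so I'm handing in.

```bash
python3 - <<'E'
from cell import env
print(env.job_done())
E
```

```text
the job is handed in; nothing more can be done
None
```

Both loose bottles are in the two empty crate cells, and I handed the job in at about 19 s. Bottle A went into the far cell and bottle B into the near one. I carried each over the helmet, lowered it until I felt the floor (12 N and 7 N), and released it.

**Last checks:** both bottles looked upright in the final pictures. The near cap matched the predicted centre within 1 px. The far cap was about 2 px (3–5 mm) off, well inside the 20 mm allowed. The gripper was clear of everything.

**Disagreements:**
- **Bottle A:** its first position differed by about 11 mm between the scene and side cameras. The wrist camera settled it before the grasp.
- **Paper sheet:** it appeared to hang over the far cell at about 120 mm, but gave no resistance when I lowered the bottle past it.
- **First move call:** it was refused because the rows left out some of the six values, and nothing moved.

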